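# Isolate the tester at its lever-lock switch

### The arm

A 6-joint arm with a two-finger parallel gripper is mounted at the origin on a cart in front of the work surface, level with it; the furniture and walls round the work are solid. World frame = base frame: x ahead of the robot, y to its left, z up, the work surface at z = 0. Lengths are in m, angles in degrees, forces in N, time in s.
With the tool pointing down it reaches from about 0.35 to 0.95 m from the base axis. Payload 17.4 kg.
Tool frame: the origin (TCP) lies on the front face of the gripper's body, between the roots of the fingers; the fingertips stand 84 mm ahead of it and the grasp point (between the pads) lies 65 mm ahead of it (r.nose_length is the distance from the TCP to the fingertips, in m); z points along the fingers, y is the line along which they close (so a half turn about z gives the same grasp; the last joint's range is limited). The gripper opens to 93 mm and grips with 3 to 60 N. Pads are 15 mm wide; open, the fingers measure 128 mm over their backs; the gripper's body (75 mm by 188 mm) begins 65 mm behind the grasp point.
Start: joints at [-71.608, 6.646, 82.598, -0, 90.757, -2.166], TCP at [0.237, -0.632, 0.303] pointing down, gripper open.
Joint ranges: [-162.19, 162.19], [-47.58, 125.68], [4.15, 143.07], [-65.23, 245.23], [0.69, 171.88], [-170.13, 170.13]. Speed limits (degrees/s): [108.29, 108.29, 127.2, 180, 180, 180].

### API

Orientations are given as [roll, pitch, yaw] about the fixed x, y, z axes, in that order (R = Rz(yaw) Ry(pitch) Rx(roll)).
In Python, from plant import sense, cams, job_done, nets, r gives the robot as it stands.
- The arm moves only by the tool carry_out, never from a script. Its argument "commands" is a list of rows, each a list of 3 entries, a list of its own where there are three numbers: the shift along the tool's x, y, z in m, then the turn about the tool's z in degrees, then the opening, from -1 (shut) to 1 (fully open). In form: [[[tx, ty, tz], roll, fingers], ...]. A call has 1 to 5 rows; each row is the pose to reach, as a shift and turn from the pose commanded when the call began, along the tool's axes at that moment; what a row does not reach only later rows make up. A row lasts 1/10 s, in which the tool goes at most 50 mm and 8.59 degrees, less where a joint would pass 70% of its speed; a pose out of reach is approached as far as the arm can. A call with a gripper value outside its range is refused whole. The fingers move at their own pace and stop on an object; "newtons" is the grip in N (left out, the last holds). Time passes only in rows, so rows that repeat a pose let the fingers close. It gives the time, the measured TCP pose, the force, the opening and the grip force at its end, in the units of the state.
- sense(): the state, without advancing time (a new reading comes with each control period).
- cams.read_camera(name): name is "scene" or "top" or "wrist"; returns (picture, depth): 400x640x3 uint8, red, green, blue; 400x640 float32, m along the optical axis (not along the pixel's ray), 0 where there is no reading.
- cams.calibration(name): a dict with "camera_matrix" (3x3 intrinsics, pixels), "position" and "orientation" of the camera in the world. Camera axes: x right, y down, z forward; pixel columns grow to the right and rows downward; lengths in m; the calibration is good to about 2 mm. A picture is of the moment at which its call begins: read the wrist's pose just before it. calibration takes no time and is no camera call; for the wrist camera it gives the pose at the moment of the call.
- job_done(): hands the job in; it is judged then, once.
Trained networks look in the newest picture that a camera, given by its name, has taken for a name from the list of things; names that differ only in an ending like _2 or _b are one class to them, and where a whole thing is asked for, a point or a joint stands for the part that bears it (a point fixed in the world has none). Each returns a list of dicts, best first, with "p" (0 to 1); they miss things now and then, are a little off and sometimes report something else, mostly with a low value. They report only what shows in the picture. A call takes as long as a camera call. They do not tell look-alikes from the thing itself.
- nets.spot_in(camera, thing): "position" ([column, row] as shares, 0 to 1, of the picture: columns of its width, rows of its height, amid what is visible of it).
- nets.cut_out(camera, thing): "region" (400x640 bool, what is visible of it) and "position" ([column, row] as shares, 0 to 1, of the picture: columns of its width, rows of its height, amid what is visible of it).
The state is a dict: "time_s": time; "joint_positions": joint angles; "qd": joint speeds; "joint_efforts": joint torques, N m; "eef_pos": TCP position; "tcp_rot": TCP orientation; "wrist_force": force on the tool from outside, world axes, zero at the start; "moment": the same for the moment, N m; "width": opening from 0.0 (shut) to 1.0 (fully open); "gripper_force": force on a finger pad.
Only numpy, scipy, OpenCV 4.12 (cv2) and the standard library are available. Lean on these libraries where they do the work, as an engineer would, in place of code of your own. Each camera call takes 0.05 s, during which the arm holds its last target. There are 200 camera calls.

### The job

The tester is due for service: switch off its bench isolator, the one with the yellow grip. The lever is locked: pull the yellow grip up along its stalk to lift its collar over the gate, swing the lever across from the green mark to the red mark as far as it goes, and let go so that the collar drops back home and locks it there. Leave the isolator with the blue grip alone.

Things in the scene. Friction and masses are not known exactly. Their poses are not given: they have to be found in the camera images.
- yellow_grip (a point): centre of the yellow grip, a block 22x24x34 mm (x, y, z of this frame) on a sprung collar on a stalk on a fixed grey box 100x76x45 mm. z runs up the stalk; y is level, along the lever's hinge; the frame's yaw is the box's. At the start it leans 0.42 rad from vertical towards -x (the green mark), its centre 93 mm above the worktop, both y sides free. The red mark is on the box's +x side.
- yellow_lever (a joint): turn of the yellow grip's lever about its hinge, which lies level under the middle of the box, 20 mm above the worktop and 80 mm (plus the collar's lift) below the grip's centre along the stalk. 0 = leaning to the green mark (on), 0.42 = upright, 0.84 = leaning to the red mark (off), its end. It passes upright only with the collar lifted. Let go short of 0.75, the collar sits on the gate and does not drop.
- yellow_collar (a joint): lift of the yellow grip with its collar along the stalk: 0 = down and locked, 0.024 m = stop; 0.011 or more clears the gate at upright. A spring pulls it down with 4 N at 0 and 9 N at the stop. The gate is the steel block on the middle of the box, its top 70 mm above the worktop.
- blue_lever (a joint): turn of the lever of the other isolator, the same but with a blue grip: 0 = on, leaning to its green mark; it must stay so.
There are look-alikes about, which are no part of the job. What is shaped like the part that bears yellow_grip but orange or purple is not meant.

How it is judged:
By the outcome, as a careful person would: the job done as asked, in the order asked, and still so for the second after the job is handed in, with the robot touching nothing.
It also fails if it takes over 35 s, if anything falls off the work surface, if the arm or the gripper's body presses on something with over 40 N, if the wrist force passes 120 N, or if a joint passes its speed limit or range.

## Working session

There is one attempt and no reset: what is moved stays moved. The work goes in short steps, Python scripts to look and compute and a tool call to move; the robot and the scene stay as the last step left them, time stands still between calls to the robot, and variables do not carry over. Pictures are saved under pics/ and viewed, at most 10 in all, crops included, and the job is handed in when it is done.

Besides the shell and the picture viewer there is one more tool, called after "Call:" as a command line: name --argument value ..., lists and objects as JSON in quotes. carry_out: Moves the arm, as the interface text tells. Its arguments: {"type":"object","properties":{"commands":{"type":"array","items":{"type":"array"}},"newtons":{"type":"number"}},"required":["commands"]}

```bash
mkdir -p pics; ls
python3 - <<'E'
from plant import sense,cams
import cv2,numpy as np
print(sense())
for n in ("scene","top"):
    p,d=cams.read_camera(n); cv2.imwrite(f"pics/{n}0.png",p[...,::-1]); np.savez(f"{n}0.npz",p=p,d=d)
    print(n,cams.calibration(n))
E
```

```text
pics
{'time_s': 0.0, 'joint_positions': array([-7.16073414e+01,  6.67519502e+00,  8.26357153e+01,  2.00657374e-03,
        9.07560355e+01, -2.16462781e+00]), 'qd': array([ 0.02941709, -0.01533703,  0.01571692,  0.00691318,  0.0713434 ,
       -0.02559302]), 'joint_efforts': array([-3.45174303e-03, -7.21259379e+01, -6.22623539e+01,  7.77722150e-02,
        2.38125538e-02, -6.19717389e-05]), 'eef_pos': array([ 0.23700106, -0.63191509,  0.30199286]), 'tcp_rot': array([-1.79933178e+02, -4.53359920e-03,  2.05573090e+01]), 'wrist_force': array([ 0.07092595,  0.17300449, -0.41195859]), 'moment': array([ 0.08141824, -0.04202052, -0.01863555]), 'gripper_force': 0.0, 'width': 0.9997750965162508}
scene {'camera_matrix': array([[395.4716178 ,   0.        , 315.2592261 ],
       [  0.        , 395.4716178 , 203.14206894],
       [  0.        ,   0.        ,   1.        ]]), 'position': array([0.06391889, 0.39182771, 0.72699399]), 'orientation': array([-1.38795640e+02, -1.31609180e-01, -1.33807169e+02])}
top {'camera_matrix': array([[390.57506738,   0.        , 319.2770584 ],
       [  0.        , 390.57506738, 198.58916791],
       [  0.        ,   0.        ,   1.        ]]), 'position': array([0.24483153, 0.02452309, 0.98781997]), 'orientation': array([-166.49881298,    0.16959752,  -90.05515322])}
```

View pics/scene0.png

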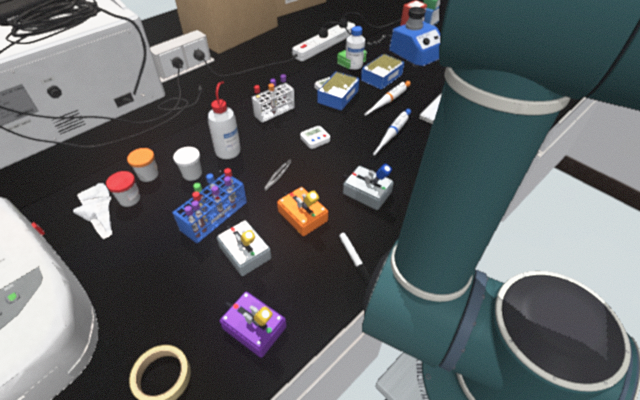

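View pics/top0.png

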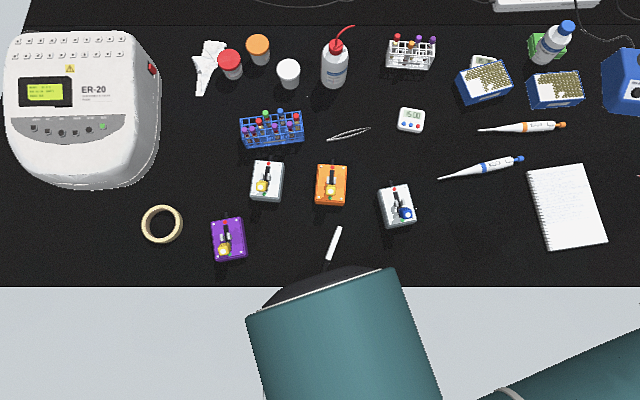

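Four isolators show up in the top picture: grey box with yellow grip at (266,182), orange at (331,185), purple at (229,240), and grey with blue grip at (397,206). The grey box with the yellow grip fits the task, because orange and purple are excluded and blue must be left alone. I'll confirm it in a crop and measure.

```bash
cat > h.py <<'E'
import numpy as np,cv2
from scipy.spatial.transform import Rotation as R
def cloud(d,c):
    K=c["camera_matrix"];v,u=np.indices(d.shape)
    P=np.stack([(u-K[0,2])/K[0,0]*d,(v-K[1,2])/K[1,1]*d,d],-1)
    W=P@R.from_euler("xyz",c["orientation"],degrees=True).as_matrix().T+c["position"]
    W[d<=0]=np.nan
    return W
def report(p,W,roi):
    u0,u1,v0,v1=roi
    w=W[v0:v1,u0:u1].reshape(-1,3);q=p[v0:v1,u0:u1].reshape(-1,3)
    hsv=cv2.cvtColor(q[None].copy(),cv2.COLOR_RGB2HSV)[0].astype(int)
    ok=~np.isnan(w[:,0])
    for n,m in dict(yellow=(hsv[:,0]>18)&(hsv[:,0]<36)&(hsv[:,1]>110)&(hsv[:,2]>80)&(w[:,2]>.06),
        red=((hsv[:,0]<8)|(hsv[:,0]>172))&(hsv[:,1]>130)&(hsv[:,2]>80),green=(hsv[:,0]>40)&(hsv[:,0]<85)&(hsv[:,1]>100)).items():
        m=m&ok
        if m.sum()>2: print(n,m.sum(),"mean",w[m].mean(0).round(4),"min",w[m].min(0).round(4),"max",w[m].max(0).round(4))
    m=ok&(abs(w[:,2]-.045)<.007)
    if m.sum()>20:
        r=cv2.minAreaRect((w[m][:,:2]*1000).astype(np.float32)); print("boxtop",m.sum(),r, "z",np.median(w[m][:,2]))
E
python3 - <<'E'
from plant import cams
from h import *
for n,roi in (("top",(242,295,150,212)),("scene",(212,275,215,280))):
    z=np.load(n+"0.npz");W=cloud(z["d"],cams.calibration(n));print(n);report(z["p"],W,roi)
p=np.load("top0.npz")["p"];cv2.imwrite("pics/crop1.png",cv2.resize(p[145:265,200:430,::-1],None,fx=3.4,fy=3.4,interpolation=2))
E
```

```text
top
yellow 84 mean [0.489  0.1613 0.106 ] min [0.4752 0.1511 0.0881] max [0.5063 0.1751 0.1138]
red 8 mean [0.564  0.1573 0.0469] min [0.5611 0.1544 0.0456] max [0.5666 0.1597 0.0495]
green 9 mean [0.4941 0.1647 0.0454] min [0.4793 0.1618 0.0272] max [0.5786 0.167  0.0502]
boxtop 932 ((523.3057250976562, 159.940185546875), (75.77066802978516, 99.60416412353516), 84.69770050048828) z 0.045567040054316
scene
yellow 102 mean [0.4842 0.1714 0.1017] min [0.4748 0.1564 0.082 ] max [0.4963 0.1786 0.1105]
red 7 mean [0.5755 0.1537 0.0334] min [ 5.640e-01  1.404e-01 -4.000e-04] max [0.6027 0.1596 0.0462]
green 5 mean [0.4855 0.1663 0.0447] min [0.484  0.1646 0.0437] max [0.4876 0.1686 0.0472]
boxtop 1056 ((520.6712646484375, 162.9724578857422), (74.14875793457031, 97.7743911743164), 83.74891662597656) z 0.04412864484881934
```

View pics/crop1.png

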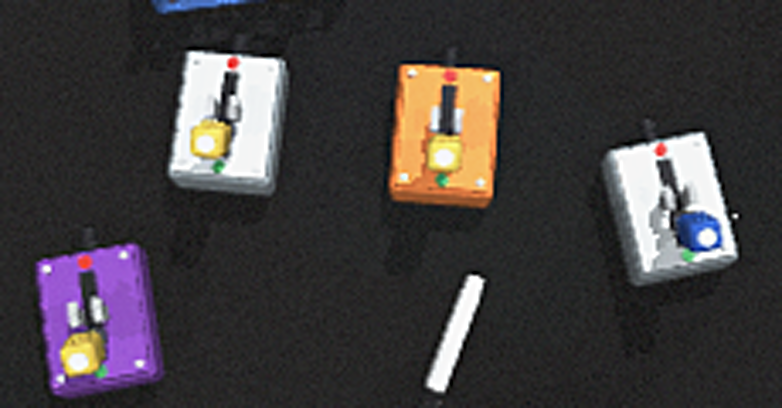

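The crop confirms it: the grey box with the yellow grip, at about (210,140) in the crop, has its green mark near and its red mark far. The box centre is about (0.522, 0.161) with yaw about -5.7°, so the grip is at about (0.489, 0.164, 0.093). I'll move to a hover above it.

Call:
carry_out --commands '[[[0.515, -0.655, 0.02], 26.3, 1], [[0.515, -0.655, 0.02], 26.3, 1], [[0.515, -0.655, 0.02], 26.3, 1], [[0.515, -0.655, 0.02], 26.3, 1], [[0.515, -0.655, 0.02], 26.3, 1]]' --newtons 35

```text
time_s: 0.6
eef_pos: [0.3127, -0.3919, 0.2963]
tcp_rot: [-180.0, 0.0, -5.8]
wrist_force: [1.7, -0.5, 0.1]
width: 1.002
gripper_force: 0.0
```

```bash
cat > go.py <<'E'
import sys
from plant import sense
from h import *
g=np.array([float(a) for a in sys.argv[1:4]]);yaw=float(sys.argv[4])
s=sense();M=R.from_euler("xyz",s["tcp_rot"],degrees=True).as_matrix()
print("t",s["time_s"],s["eef_pos"].round(4),s["tcp_rot"].round(2),"shift",(M.T@(g-s["eef_pos"])).round(4),"roll",round(s["tcp_rot"][2]-yaw,2))
E
python3 go.py .489 .164 .28 -5.7
```

```text
t 0.6 [ 0.3127 -0.3919  0.2963] [-1.7998e+02  1.0000e-02 -5.8100e+00] shift [ 0.1191 -0.5709  0.0165] roll -0.11
```

Call:
carry_out --commands '[[[0.119, -0.571, 0.016], 0, 1], [[0.119, -0.571, 0.016], 0, 1], [[0.119, -0.571, 0.016], 0, 1], [[0.119, -0.571, 0.016], 0, 1], [[0.119, -0.571, 0.016], 0, 1]]'

```text
time_s: 1.1
eef_pos: [0.3878, -0.1536, 0.2898]
tcp_rot: [180.0, -0.0, -5.8]
wrist_force: [1.3, -0.1, 0.2]
width: 1.002
gripper_force: 0.0
```

```bash
python3 go.py .489 .164 .28 -5.7
```

```text
t 1.1 [ 0.3878 -0.1536  0.2898] [ 1.7999e+02 -2.0000e-02 -5.7700e+00] shift [ 0.0688 -0.3261  0.0098] roll -0.07
```

Call:
carry_out --commands '[[[0.069, -0.326, 0.01], 0, 1], [[0.069, -0.326, 0.01], 0, 1], [[0.069, -0.326, 0.01], 0, 1], [[0.069, -0.326, 0.01], 0, 1], [[0.069, -0.326, 0.01], 0, 1]]'

```text
time_s: 1.6
eef_pos: [0.4638, 0.0848, 0.2824]
tcp_rot: [-180.0, -0.0, -5.7]
wrist_force: [2.6, -0.1, 0.1]
width: 0.997
gripper_force: 0.0
```

```bash
python3 go.py .489 .164 .28 -5.7
```

```text
t 1.6 [0.4638 0.0848 0.2824] [-1.80e+02 -2.00e-02 -5.72e+00] shift [ 0.0172 -0.0813  0.0024] roll -0.02
```

Call:
carry_out --commands '[[[0.017, -0.081, 0.002], 0, 1], [[0.017, -0.081, 0.002], 0, 1], [[0.017, -0.081, 0.002], 0, 1], [[0.017, -0.081, 0.002], 0, 1]]'

```text
time_s: 2.0
eef_pos: [0.4887, 0.1619, 0.2798]
tcp_rot: [180.0, 0.1, -5.7]
wrist_force: [0.0, -0.5, -0.3]
width: 0.999
gripper_force: 0.0
```

```bash
python3 - <<'E'
from plant import cams,nets
from h import *
c=cams.calibration("wrist");p,d=cams.read_camera("wrist");W=cloud(d,c)
cv2.imwrite("pics/w1.png",p[...,::-1]);np.savez("w1.npz",p=p,d=d)
near=(np.hypot(W[...,0]-.522,W[...,1]-.161)<.075)
W[~near]=np.nan
report(p,W,(0,640,0,400))
E
python3 go.py .4895 .1645 .158 -5.7
```

```text
yellow 5894 mean [0.5096 0.1401 0.2682] min [0.4768 0.0891 0.068 ] max [0.5289 0.2075 0.3082]
red 83 mean [0.5628 0.1578 0.049 ] min [0.4871 0.1523 0.0433] max [0.5685 0.2081 0.1954]
green 55 mean [0.5041 0.1824 0.1962] min [ 0.4612  0.1101 -0.0018] max [0.5959 0.2085 0.3029]
boxtop 6763 ((524.91357421875, 160.8729248046875), (74.40254211425781, 97.69026184082031), 84.22369384765625) z 0.04445272113176846
t 2.05 [0.4887 0.1612 0.2801] [ 1.7998e+02  3.0000e-02 -5.7200e+00] shift [ 0.0006 -0.0035  0.1221] roll -0.02
```

View pics/w1.png

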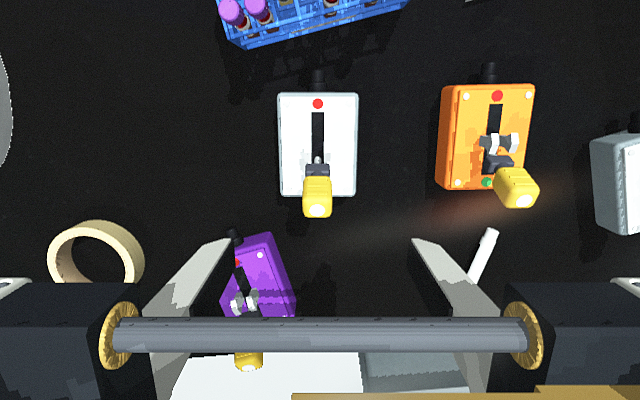

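The wrist picture shows the target box at (318,150), square to the gripper, with the yellow grip at (317,195). I'll measure just that region, since the other readings were contaminated by gripper parts.

Run:
```python
from plant import cams
from h import *
z=np.load("w1.npz");W=cloud(z["d"],cams.calibration("wrist"))
report(z["p"],W,(270,365,85,225))
p=z["p"];hsv=cv2.cvtColor(p,cv2.COLOR_RGB2HSV).astype(int)
m=(hsv[...,0]>18)&(hsv[...,0]<36)&(hsv[...,1]>110)&(W[...,2]>.06);m[:165]=0;m[225:]=0;m[:,:295]=0;m[:,345:]=0
a=np.deg2rad(-5.7);w=W[m]-[.523,.161,0];x=w[:,0]*np.cos(a)+w[:,1]*np.sin(a);y=-w[:,0]*np.sin(a)+w[:,1]*np.cos(a)
print(np.percentile(x,[2,50,98]).round(4),np.percentile(y,[2,50,98]).round(4),np.percentile(w[:,2],[2,50,98]).round(4))
```

```text
yellow 961 mean [0.4964 0.1628 0.1015] min [0.4769 0.1507 0.0682] max [0.5077 0.176  0.1123]
red 81 mean [0.5647 0.1557 0.0456] min [0.5606 0.1515 0.0436] max [0.5686 0.1598 0.0469]
green 5 mean [ 5.184e-01  1.722e-01 -1.000e-04] min [ 0.4613  0.1384 -0.0015] max [0.5832 0.2027 0.0011]
boxtop 6808 ((524.951416015625, 160.16702270507812), (75.07479858398438, 97.79054260253906), 84.19998168945312) z 0.04472525908024669
[-0.0448 -0.0249 -0.0161] [-0.0122 -0.001   0.0105] [0.0847 0.1042 0.1113]
```

Call:
carry_out --commands '[[[0.0015, -0.0025, 0.04], 0, 1], [[0.0015, -0.0025, 0.08], 0, 1], [[0.0015, -0.0025, 0.11], 0, 1], [[0.0015, -0.0025, 0.122], 0, 1], [[0.0015, -0.0025, 0.122], 0, 1]]'

```text
time_s: 2.55
eef_pos: [0.4902, 0.1629, 0.1576]
tcp_rot: [180.0, 0.1, -5.8]
wrist_force: [-0.1, -0.0, 0.0]
width: 0.997
gripper_force: 0.0
```

Call:
carry_out --commands '[[[0, 0, 0], 0, -1], [[0, 0, 0], 0, -1], [[0, 0, 0], 0, -1], [[0, 0, 0], 0, -1], [[0, 0, 0], 0, -1]]' --newtons 35

```text
time_s: 3.05
eef_pos: [0.4907, 0.1639, 0.1588]
tcp_rot: [-180.0, -0.0, -5.7]
wrist_force: [0.4, 0.2, -0.1]
width: 0.621
gripper_force: 0.0
```

Call:
carry_out --commands '[[[0, 0, 0], 0, -1], [[0, 0, 0], 0, -1], [[0, 0, 0], 0, -1], [[0, 0, 0], 0, -1], [[0, 0, 0], 0, -1]]'

```text
time_s: 3.55
eef_pos: [0.4906, 0.1642, 0.1585]
tcp_rot: [-179.9, 0.0, -5.7]
wrist_force: [-0.6, 4.3, 0.8]
width: 0.255
gripper_force: 35.0
```

The grip is held at 23.7 mm. Next I lift it 18 mm along the stalk.

Call:
carry_out --commands '[[[-0.002, 0, -0.0046], 0, -1], [[-0.0041, 0, -0.0091], 0, -1], [[-0.0061, 0, -0.0137], 0, -1], [[-0.0073, 0, -0.0164], 0, -1], [[-0.0073, 0, -0.0164], 0, -1]]'

```text
time_s: 4.05
eef_pos: [0.4832, 0.1648, 0.1747]
tcp_rot: [-180.0, -0.0, -5.7]
wrist_force: [5.1, 4.4, -7.2]
width: 0.255
gripper_force: 35.0
```

Run:
```python
from plant import cams,sense
from h import *
c=cams.calibration("wrist");p,d=cams.read_camera("wrist")
cv2.imwrite("pics/w2.png",p[100:400,150:490][...,::-1]);s=sense();print(s["eef_pos"],s["wrist_force"])
for r in (.098,):
  for t in np.linspace(-.42,.44,12): print(round(t,3),(r*np.sin(t)-r*np.sin(-.42)).round(4),(-(r*np.cos(t)-r*np.cos(.42))).round(4))
```

```text
[0.48328117 0.16477195 0.17455472] [ 4.66020808  4.19987384 -7.19886185]
-0.42 0.0 -0.0
-0.342 0.0071 -0.0028
-0.264 0.0144 -0.0051
-0.185 0.0219 -0.0068
-0.107 0.0295 -0.008
-0.029 0.0371 -0.0085
0.049 0.0448 -0.0084
0.127 0.0524 -0.0077
0.205 0.06 -0.0065
0.284 0.0674 -0.0046
0.362 0.0747 -0.0022
0.44 0.0817 0.0008
```

View pics/w2.png

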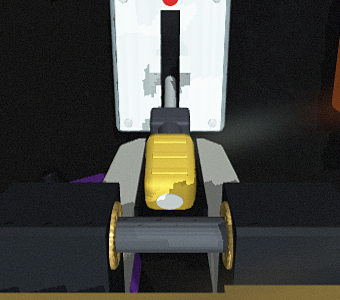

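The picture shows the grip between the pads at (170,170) with the collar raised. The wrist force of about 8 N along the stalk matches an 18 mm lift. Now I swing along the arc.

Call:
carry_out --commands '[[[0.0071, 0, -0.0028], 0, -1], [[0.0144, 0, -0.0051], 0, -1], [[0.0219, 0, -0.0068], 0, -1], [[0.0295, 0, -0.008], 0, -1], [[0.0295, 0, -0.008], 0, -1]]'

```text
time_s: 4.6
eef_pos: [0.5126, 0.162, 0.1818]
tcp_rot: [-180.0, 0.2, -5.7]
wrist_force: [-0.4, 6.3, -7.6]
width: 0.257
gripper_force: 35.0
```

Call:
carry_out --commands '[[[0.0076, 0, -0.0005], 0, -1], [[0.0153, 0, -0.0004], 0, -1], [[0.0229, 0, 0.0003], 0, -1], [[0.0305, 0, 0.0015], 0, -1], [[0.0305, 0, 0.0015], 0, -1]]'

```text
time_s: 5.1
eef_pos: [0.5427, 0.1589, 0.1799]
tcp_rot: [-180.0, 0.2, -5.7]
wrist_force: [-1.3, 6.3, -6.7]
width: 0.258
gripper_force: 35.0
```

Call:
carry_out --commands '[[[0.0074, 0, 0.0019], 0, -1], [[0.0147, 0, 0.0043], 0, -1], [[0.0205, 0, 0.0066], 0, -1], [[0.0225, 0, 0.0076], 0, -1], [[0.0225, 0, 0.0076], 0, -1]]'

```text
time_s: 5.6
eef_pos: [0.5646, 0.1567, 0.1724]
tcp_rot: [-180.0, 0.2, -5.7]
wrist_force: [-5.2, 6.3, -4.7]
width: 0.256
gripper_force: 35.0
```

Call:
carry_out --commands '[[[0.002, 0, 0.001], 0, -1], [[0.004, 0, 0.0018], 0, -1], [[0.004, 0, 0.0018], 0, -1]]'

```text
time_s: 5.9
eef_pos: [0.5682, 0.1564, 0.1707]
tcp_rot: [-180.0, 0.3, -5.7]
wrist_force: [-10.6, 6.2, -2.7]
width: 0.254
gripper_force: 35.0
```

The lever is against its stop, since the force is rising. I'll ride the collar most of the way down the stalk and then open the fingers.

Call:
carry_out --commands '[[[-0.0018, 0, 0.004], 0, -1], [[-0.0036, 0, 0.008], 0, -1], [[-0.005, 0, 0.012], 0, -1], [[-0.005, 0, 0.012], 0, -1]]'

```text
time_s: 6.3
eef_pos: [0.5642, 0.1569, 0.1609]
tcp_rot: [-179.9, 0.0, -5.7]
wrist_force: [-6.4, 4.4, 10.2]
width: 0.257
gripper_force: 35.0
```

Call:
carry_out --commands '[[[0, 0, 0], 0, 0.2], [[0, 0, 0], 0, 0.5], [[0, 0, 0], 0, 0.5], [[0, 0, 0], 0, 0.5], [[0, 0, 0], 0, 0.5]]'

```text
time_s: 6.8
eef_pos: [0.5644, 0.1563, 0.1598]
tcp_rot: [180.0, 0.0, -5.7]
wrist_force: [0.3, -0.3, -0.5]
width: 0.638
gripper_force: 0.0
```

Call:
carry_out --commands '[[[0, 0, -0.01], 0, 1], [[0, 0, -0.03], 0, 1], [[0, 0, -0.06], 0, 1], [[-0.03, 0, -0.1], 0, 1], [[-0.06, 0, -0.13], 0, 1]]'

```text
time_s: 7.3
eef_pos: [0.5042, 0.1623, 0.2926]
tcp_rot: [-180.0, -0.1, -5.8]
wrist_force: [0.9, 1.2, 0.8]
width: 0.995
gripper_force: 0.0
```

Run:
```python
from plant import cams,sense
from h import *
c=cams.calibration("wrist");p,d=cams.read_camera("wrist");W=cloud(d,c)
cv2.imwrite("pics/w3.png",p[...,::-1]);s=sense();print(s["eef_pos"],s["wrist_force"])
hsv=cv2.cvtColor(p,cv2.COLOR_RGB2HSV).astype(int)
m=(hsv[...,0]>18)&(hsv[...,0]<36)&(hsv[...,1]>110)&(W[...,2]>.06)&(W[...,2]<.14)&(np.hypot(W[...,0]-.523,W[...,1]-.161)<.07)
a=np.deg2rad(-5.7);w=W[m]-[.523,.161,0];x=w[:,0]*np.cos(a)+w[:,1]*np.sin(a)
print(m.sum(),np.percentile(x,[2,50,98]).round(4),np.percentile(w[:,2],[2,50,98]).round(4))
```

```text
[0.50169661 0.16290775 0.29811185] [1.21340439 0.84612576 7.54505302]
641 [0.0206 0.0328 0.049 ] [0.0897 0.1061 0.1111]
```

View pics/w3.png

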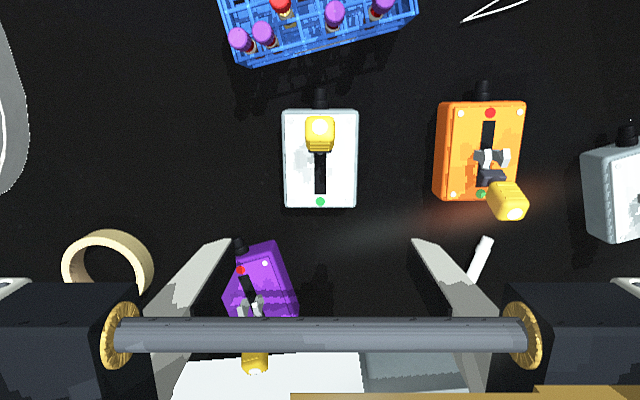

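The picture shows the yellow grip at (320,133), leaning over the red mark. Its top is at 111 mm, the same as at the start, so the collar is home. Nothing else has moved, so I'm handing in.

```bash
python3 -c "
from plant import job_done;print(job_done())"
```

```text
the job is handed in; nothing more can be done
None
```

The yellow-grip isolator is off: its lever rests at the red mark with the collar dropped home, the blue one was left alone, and the job is handed in after about 7.4 s of robot time.

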